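# Eject the next filter dish and slide it to its place

### The arm

A 6-joint arm with a two-finger parallel gripper is mounted at the origin on the work surface. World frame = base frame: x ahead of the robot, y to its left, z up, the work surface at z = 0. Lengths are in mm, angles in rad, forces in N, time in s.
With the tool pointing down it reaches from about 350 to 725 mm from the base axis. Payload 6 kg.
Tool frame: the origin (TCP) lies at the very end of the fingers, on their centre line; the grasp point (between the pads) lies grip_depth behind it (grip_depth is the distance from the TCP to the grasp point, in mm); z points along the fingers, y is the direction in which the jaws open and shut (so a half turn about z gives the same grasp; the last joint's range is limited). The gripper opens to 85 mm and grips with 20 to 120 N. Pads are 22 mm wide; open, the fingers measure 114 mm over their backs; the gripper's body (76 mm by 85 mm) begins 54 mm behind the grasp point. The pads swing forward as they close: fully open they stand 13 mm farther back than shut.
Start: joints at [1.488, 0.04, 0.085, 0, -1.615, -0.334], TCP at [242.874, 548.622, 231.261] pointing down, gripper open.
Joint ranges: [-2.56, 2.56], [-1.29, 2.01], [-1.08, 1.49], [-3.29, 1.98], [-2.81, -0.18], [-2.99, 2.99]. Speed limits (rad/s): [2.57, 2.57, 3.01, 3.14, 3.14, 3.14].

### API

Orientations are given as a unit quaternion [w, x, y, z].
In Python, from station import get_state, camera, finish_job, grip_depth gives the robot as it stands.
- The arm moves only by the tool jog_arm, never from a script. Its argument "deltas" is a list of rows, each a list of 7 numbers: the turn, a rotation vector about the world's x, y, z as a fraction of full scale, then the shift along the world's x, y, z as a fraction of full scale, then the gripper command: -1 is fully open, 1 is shut, values between are in proportion. A call has 1 to 20 rows; each row shifts and turns the commanded pose from where the row before left it; what a row does not reach is not made up. Full scale, the value 1, is 12 cm for a shift and pi/4 rad for a turn. A row lasts 1/8 s, in which the tool goes at most 62.5 mm and 10.7 degrees, less where a joint would pass 70% of its speed; a pose out of reach is approached as far as the arm can. A call with a number of a shift or a turn outside -1 to 1 is refused whole. A call with a gripper value outside its range is refused whole. The fingers move at their own pace and stop on an object; "force" is the grip in N (left out, the last holds). Time passes only in rows, so rows that do not move let the fingers close. It gives the time, the measured TCP pose, the force and the opening at its end, in the units of the state.
- get_state(): the state, without advancing time (a new reading comes with each control period).
- camera(name): name is "side" or "top" or "wrist"; returns a dict with "pixels" (400x640x3 uint8, red, green, blue), "fov_y" (degrees; the focal length in pixels is half the picture's height over the tangent of half this angle, whatever the lens; pixels are square), "cx", "cy" (the principal point, pixels), "D" ([k1, k2, p1, p2, k3] as OpenCV has them; the pictures are not rectified), "camera_from_world" (4x4, takes a point from world to camera coordinates); the wrist camera has in their place "hand_eye" (4x4, takes a point from camera to tool coordinates, whose origin is the TCP and whose axes are the flange's). Camera axes: x right, y up, looking along -z (the intrinsics and any distortion apply to the point x, -y, -z); pixel columns grow to the right and rows downward; lengths in mm; the calibration is good to about 2 mm. A picture is of the moment at which its call begins: read the wrist's pose just before it. There is no depth.
- finish_job(): hands the job in, once; it reports no verdict.
The state is a dict: "time": time; "qpos": joint angles; "dq": joint speeds; "joint_torque": joint torques, N m; "position": TCP position; "eef_rot": TCP orientation; "contact_force": force on the tool from outside, world axes, zero at the start; "wrist_torque": the same for the moment, N m; "gripper_width": opening from 0.0 (shut) to 1.0 (fully open).
Only numpy, scipy, OpenCV 4.12 (cv2) and the standard library are available. Lean on these libraries where they do the work, as an engineer would, in place of code of your own. Each camera call takes 0.05 s, during which the arm holds its last target. There are 200 camera calls.

### The job

Press the plunger of the filter-dish dispenser all the way down once and let it come fully back up, so that a single dish comes out of the slot at its foot onto the bench. Then slide that dish aside along the bench with the fingertips until it lies flat inside the taped square; do not pick it up. Leave the other dishes in the dispenser, and do not disturb the filter holder, the bottle or the wrench.

Things in the scene. Friction and masses are not known exactly. Their poses are not given: they have to be found in the camera images.
- dispenser: Dish dispenser, fixed to the bench. Origin on the vertical axis of the dish magazine, at bench level; a dish comes out along its -x axis; z up. Steel base plate 3 mm thick, x = -33 to +133 mm, 84 mm wide (y). Behind the magazine a frame of white panels with a metal top plate, x = +25 to +133 mm, 64 mm wide, 100 mm high, carries the plunger and the bell crank that drives the slide.
- plunger_top (a point): Centre of the flat top of the plunger's round black knob (36 mm diameter, 12 mm thick), on a 10 mm rod out of the top plate, at x = +96.5 mm, y = 0 in the dispenser's frame. With the plunger up it is 152 mm above the bench, all the way down 118 mm.
- plunger (a joint): How far the plunger is pressed down, in m: 0 = up, 0.034 = all the way down, on a stop. The spring resists with about 4 N at first and 9 N at the end (a little more when pressed fast) and raises it when let go. A full press pushes the lowest dish out (the slide moves 2.4 mm per mm, 82 mm in all); as the plunger rises the stack drops, ready for the next press.
- magazine (a point): The point of the magazine's axis at bench level (the dispenser's origin). The magazine holds the stack on the base plate between clear side plates and a slotted metal front gate: x = -29 to +27 mm, 61 mm wide, top 56 mm above the bench, open above. Only the lowest dish fits through the slot under the gate.
- dish_a_centre (a point): The lowest dish at the start, the one that comes out: closed round white plastic filter dish, diameter 50 mm, 12 mm high, about 18 g; this point is its centre, half-way up (9 mm above the bench in the magazine, 6 mm when lying on the bench). A full press leaves it on the bench in front of the slot, its centre some 78 to 90 mm (farther if pressed fast) from the magazine's axis.
- dish_b_centre (a point): The second dish of the stack: closed round white plastic filter dish, diameter 50 mm, 12 mm high, about 18 g; this point is its centre, half-way up. After the press it has dropped to the bottom of the magazine.
- dish_c_centre (a point): The third dish of the stack: closed round white plastic filter dish, diameter 50 mm, 12 mm high, about 18 g; this point is its centre, half-way up.
- dish_d_centre (a point): The top dish of the stack: closed round white plastic filter dish, diameter 50 mm, 12 mm high, about 18 g; this point is its centre, half-way up.
- tape_square: Square outline of flat tape stuck on the bench (it is no obstacle), 120 mm wide outside and 90 mm inside, to the left or to the right of the dispenser; its origin is the centre of the square at bench level, its x and y axes lie along its sides.
- filter_holder: Bystander: loose stainless open filter holder, 64 mm in diameter, 54 mm high over its three studs, 0.45 kg; origin at the centre of its underside. It stands on the side of the dispenser away from the taped square.
- sample_bottle: Bystander: upright amber sample bottle, diameter 60 mm, 130 mm high, beside and behind the work; origin at the centre of its underside.
- wrench: Bystander: open-ended wrench, 160 mm long, lying on the bench beside and behind the work; origin about its middle, on the bench.
Things that resemble listed ones, but are neither listed nor needed, are in the scene too. What is shaped like the part that bears dish_d_centre but blue, brown or green is not meant.

How it is judged (in metres and radians):
On the way, in this order (a step that is already met when the one before it is completed fails the run):
1. the plunger is pressed all the way down (within 5 mm of its stop) (value of joint plunger above 0.029 m).
2. the plunger is fully up again, the ejected dish lies flat on the bench clear of the gate, and the next dish has dropped to the bottom of the magazine (value of joint plunger below 0.002 m and x of dish_a_centre in the frame of dispenser below -0.065 m and height (world z) of dish_a_centre below 0.008 m and height (world z) of dish_b_centre below 0.0115 m and horizontal distance between dish_b_centre and magazine below 0.006 m), for 0.1 s.
At the end, for the whole second after the job is handed in: The ejected dish lies flat and at rest, its centre within 22 mm of the square's centre along each side direction (rim at most 2 mm over the tape's inner edge); the plunger is up (within 2 mm) and the other three dishes are stacked at the bottom of the magazine, within 6 mm of its axis (x of dish_a_centre in the frame of tape_square between -0.022 and 0.022 m and y of dish_a_centre in the frame of tape_square between -0.022 and 0.022 m and height (world z) of dish_a_centre below 0.008 m and angle between dish_a_centre's own z axis and vertical below 0.08 rad and linear speed of dish_a below 0.01 m/s and value of joint plunger below 0.002 m and horizontal distance between each of dish_b_centre, dish_c_centre, dish_d_centre and magazine below 0.006 m and height (world z) of dish_b_centre below 0.0115 m and height (world z) of dish_c_centre below 0.0235 m and height (world z) of dish_d_centre below 0.0355 m); the robot touches nothing.
It fails at once if a second dish is pushed or taken out of the magazine (more than 20 mm off its axis) (horizontal distance between any of dish_b_centre, dish_c_centre, dish_d_centre and magazine above 0.02 m).
It fails at once if the ejected dish is lifted (its centre more than 14 mm above the bench) (height (world z) of dish_a_centre above 0.014 m).
It fails at once if a dish of the stack is lifted (10 mm or more above its starting height) (height (world z) of dish_b_centre above 0.031 m or height (world z) of dish_c_centre above 0.043 m or height (world z) of dish_d_centre above 0.055 m).
It fails at once if the filter holder, the bottle or the wrench is moved by more than 10 mm (distance of any of filter_holder, sample_bottle, wrench from where it was at the start of the episode above 0.01 m).
It also fails if it takes over 54 s, if anything falls off the work surface, if the arm or the gripper's body presses on something with over 40 N, if the wrist force passes 120 N, or if a joint passes its speed limit or range.

## Working session

There is one attempt and no reset: what is moved stays moved. The work goes in short steps, Python scripts to look and compute and a tool call to move; the robot and the scene stay as the last step left them, time stands still between calls to the robot, and variables do not carry over. Pictures are saved under pics/ and viewed, about 8 in all and at most 12, crops included, and the job is handed in when it is done.

Besides the shell and the picture viewer there is one more tool, called after "Emit:" by a JSON object that holds its "method" and its "body", one argument or row to a line. jog_arm: Moves the arm, as the interface text tells. Shift numbers are shares of 12 cm and turn numbers shares of pi/4 rad, none past 1 either way. Its arguments: {"type":"object","properties":{"deltas":{"type":"array","items":{"type":"array","items":{"type":"number","minimum":-1,"maximum":1}}},"force":{"type":"number"}},"required":["deltas"]}

```bash
mkdir -p pics; cat > h.py <<'E'
import numpy as np, cv2
from station import get_state, camera, finish_job, grip_depth
def K(c):
    f=200/np.tan(np.radians(c["fov_y"])/2); return np.array([[f,0,c["cx"]],[0,f,c["cy"]],[0,0,1.]])
def T(c,s=None):
    if "camera_from_world" in c: return np.array(c["camera_from_world"])
    from scipy.spatial.transform import Rotation as R
    w,x,y,z=s["eef_rot"]; M=np.eye(4); M[:3,:3]=R.from_quat([x,y,z,w]).as_matrix(); M[:3,3]=s["position"]
    return np.linalg.inv(M@np.array(c["hand_eye"]))
def ray(c,uv,M):
    n=cv2.undistortPoints(np.array(uv,float).reshape(-1,1,2),K(c),np.array(c["D"],float))[:,0]
    d=np.c_[n[:,0],-n[:,1],-np.ones(len(n))]@M[:3,:3]
    return -M[:3,:3].T@M[:3,3], d
def plane(c,uv,z,M):
    o,d=ray(c,uv,M); return o+d*((z-o[2])/d[:,2])[:,None]
def proj(c,P,M):
    p=np.c_[np.atleast_2d(P),np.ones(len(np.atleast_2d(P)))]@M.T; p=p[:,:3]*[1,-1,-1]
    return cv2.projectPoints(p,np.zeros(3),np.zeros(3),K(c),np.array(c["D"],float))[0][:,0]
def tri(a,b):
    (o1,d1),(o2,d2)=a,b; d1=d1[0];d2=d2[0]
    t=np.linalg.lstsq(np.c_[d1,-d2],o2-o1,rcond=None)[0]; p,q=o1+d1*t[0],o2+d2*t[1]; return (p+q)/2,np.linalg.norm(p-q)
def save(c,n,box=None,s=1):
    im=c["pixels"][...,::-1]
    if box: im=im[box[1]:box[3],box[0]:box[2]]
    cv2.imwrite("pics/"+n,cv2.resize(im,None,fx=s,fy=s,interpolation=cv2.INTER_CUBIC))
E
python3 - <<'E'
from h import *
s=get_state(); print(s,grip_depth)
for n in("top","side"):
    c=camera(n); save(c,n+"0.png"); M=T(c); print(n,c["fov_y"],c["D"],-M[:3,:3].T@M[:3,3],-M[2,:3])
E
```

```text
{'time': 0.0, 'qpos': array([ 1.48770528e+00,  4.08194193e-02,  8.38365856e-02, -5.05705277e-04,
       -1.61549857e+00, -3.33690217e-01]), 'dq': array([-3.50734393e-04, -5.56420596e-04,  1.31735681e-03, -3.88444787e-05,
       -8.04860790e-04, -3.53612695e-04]), 'joint_torque': array([ 4.36621740e-04, -3.68199599e+01,  3.47415626e+01,  6.93232879e+00,
       -5.38668988e-03, -5.51170288e-06]), 'position': array([242.67507189, 548.37996361, 230.28049279]), 'eef_rot': array([ 8.67501106e-04,  9.78367052e-01, -2.06874693e-01, -1.45335537e-04]), 'contact_force': array([-0.83651135, -0.67341921,  0.15915257]), 'wrist_torque': array([ 0.00318248, -0.00425874,  0.08120851]), 'gripper_width': 1.0002898608628066} 18.700000000000003
top 43.68315706666819 [-0.12303931  0.          0.          0.          0.        ] [ 519.03386978   23.91628933 1160.16068512] [ 0.04840796 -0.01996236 -0.99862815]
side 46.354381230515806 [-0.08929485  0.          0.          0.          0.        ] [ 259.2282429  -804.38045862  613.74047011] [ 0.31092314  0.81729334 -0.4851375 ]
```

View pics/top0.png

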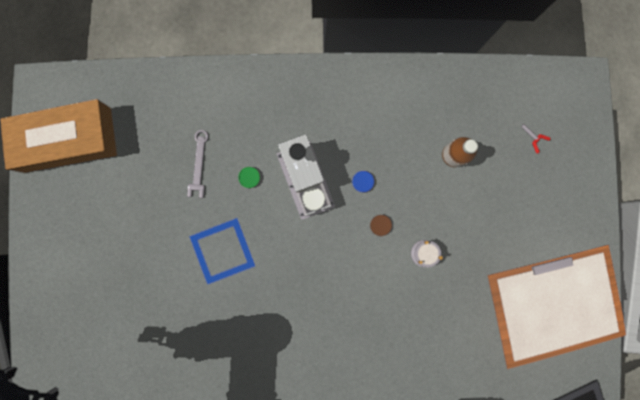

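View pics/side0.png

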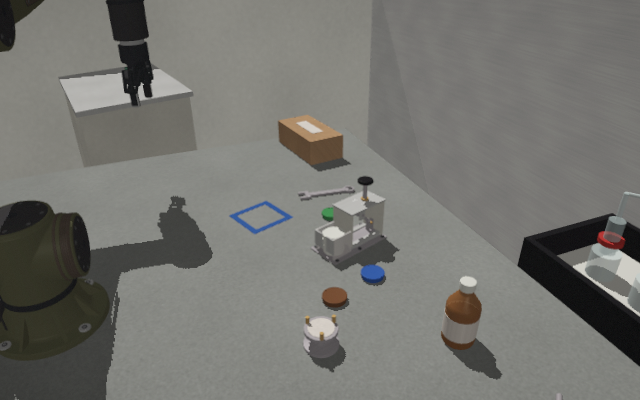

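The top view shows the knob at about (297,151), the stack at (314,199) and the blue tape square at (222,251). The filter holder is at (428,253), and the green, blue and brown decoys lie around them. The side view shows the knob at about (366,181) and the square at (261,217). Next I measure these.

```bash
python3 - <<'E'
from h import *
ct,cs=camera("top"),camera("side"); Mt,Ms=T(ct),T(cs)
def blob(m,box):
    k=np.zeros_like(m,np.uint8); x0,y0,x1,y1=box; k[y0:y1,x0:x1]=m[y0:y1,x0:x1]
    n,l,st,ce=cv2.connectedComponentsWithStats(k); i=1+np.argmax(st[1:,4]); return ce[i],st[i],(l==i)
res={}
for n,c,M,bk,bs in(("top",ct,Mt,(284,138,310,164),(180,210,265,290)),("side",cs,Ms,(350,172,380,190),(220,195,300,240))):
    p=c["pixels"].astype(int); v=p.max(2)
    k,st,_=blob(v<45,bk); print(n,"knob",k,st)
    res[n]=k
    m=(p[...,2]-p[...,0]>50); q,st,mm=blob(m,bs)
    cn=cv2.findContours(mm.astype(np.uint8),cv2.RETR_EXTERNAL,cv2.CHAIN_APPROX_NONE)[0]
    w=plane(c,cn[0][:,0],0,M)[:,:2].astype(np.float32); r=cv2.minAreaRect(w); print(n,"square",r,w.mean(0))
print("knob tri",tri(ray(ct,res["top"],Mt),ray(cs,res["side"],Ms)), plane(ct,res["top"],152,Mt))
p=ct["pixels"].astype(int); d,st,mm=blob((p.min(2)>200),(298,185,330,216)); print("dish",d,st,plane(ct,d,51,Mt))
for nm,u,z in(("green",(250,177),12),("blue",(364,181),12),("brown",(381,225),12),("holder",(428,253),54),("bottle",(470,147),130),("wr1",(201,134),3),("wr2",(196,193),3)): print(nm,plane(ct,u,z,Mt).round())
save(ct,"top1.png",(180,120,340,290),4.0*0.85)
E
```

```text
Traceback (most recent call last):
ValueError: attempt to get argmax of an empty sequence
```

```bash
cat > m.py <<'E'
from h import *
ct,cs=camera("top"),camera("side"); Mt,Ms=T(ct),T(cs)
def blob(m,box):
    k=np.zeros(m.shape,np.uint8); x0,y0,x1,y1=box; k[y0:y1,x0:x1]=m[y0:y1,x0:x1]
    n,l,st,ce=cv2.connectedComponentsWithStats(k); i=1+np.argmax(st[1:,4]); return ce[i],st[i],(l==i)
E
python3 - <<'E'
from m import *
res={}
for n,c,M,bk,bs in(("top",ct,Mt,(284,138,310,164),(180,210,265,290)),("side",cs,Ms,(350,172,380,190),(220,195,300,240))):
    p=c["pixels"].astype(int); v=p.max(2); x0,y0,x1,y1=bk; print(v[y0:y1,x0:x1].min())
    k,st,_=blob(v<v[y0:y1,x0:x1].min()+25,bk); print(n,"knob",k,st)
    res[n]=k
    m=(p[...,2]-p[...,0]>50); q,st,mm=blob(m,bs)
    cn=cv2.findContours(mm.astype(np.uint8),cv2.RETR_EXTERNAL,cv2.CHAIN_APPROX_NONE)[0]
    w=plane(c,cn[0][:,0],0,M)[:,:2].astype(np.float32); r=cv2.minAreaRect(w); print(n,"square",r)
print("knob tri",tri(ray(ct,res["top"],Mt),ray(cs,res["side"],Ms)), plane(ct,res["top"],152,Mt))
p=ct["pixels"].astype(int); d,st,mm=blob((p.min(2)>190),(298,185,330,216)); print("dish",d,st,plane(ct,d,51,Mt))
for nm,u,z in(("green",(250,177),12),("blue",(364,181),12),("brown",(381,225),12),("holder",(428,253),54),("bottle",(470,147),130),("wr1",(201,134),3),("wr2",(196,193),3)): print(nm,plane(ct,u,z,Mt).round())
save(ct,"top1.png",(180,120,340,290),3.4)
E
```

```text
49
top knob [297.35638298 151.14893617] [290 144  16  15 188]
top square ((480.25750732421875, 222.0140838623047), (120.5141830444336, 119.81748962402344), 20.118356704711914)
17
side knob [365.29213483 180.48314607] [358 177  15   8  89]
side square ((480.0726318359375, 224.9657745361328), (119.11366271972656, 118.81330108642578), 20.23729133605957)
knob tri (array([685.62383411,  40.416049  , 148.27451573]), np.float64(0.26765669481395327)) [[685.13541982  40.30477902 152.        ]]
dish [313.53246753 198.87012987] [304 190  20  19 308] [[594.01280746   7.51530611  51.        ]]
green [[650. 153.  12.]]
blue [[ 636. -111.   12.]]
brown [[ 534. -148.   12.]]
holder [[ 469. -246.   54.]]
bottle [[ 694. -325.  130.]]
wr1 [[755. 269.   3.]]
wr2 [[616. 281.   3.]]
```

View pics/top1.png

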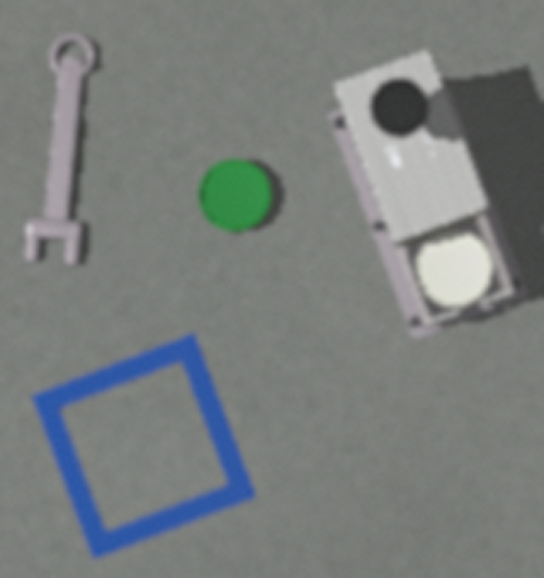

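Knob at (685.5, 40.4), height about 150, and stack top at (594, 7.5). They are 97 mm apart, against 96.5 given. The square is at (480, 223.5) and measures 120 mm in both views. All of these agree, so I move over the knob with the gripper shut.

Emit:
{"method": "jog_arm", "body": {
  "deltas": [
    [0,0,-0.108,0.3,-0.345,-0.03,1],
    [0,0,-0.108,0.3,-0.345,-0.03,1],
    [0,0,-0.108,0.3,-0.345,-0.03,1],
    [0,0,-0.108,0.3,-0.345,-0.03,1],
    [0,0,-0.108,0.3,-0.345,-0.03,1],
    [0,0,-0.108,0.3,-0.345,-0.03,1],
    [0,0,-0.108,0.3,-0.345,-0.03,1],
    [0,0,-0.108,0.3,-0.345,-0.03,1],
    [0,0,-0.108,0.3,-0.345,-0.03,1],
    [0,0,-0.108,0.3,-0.345,-0.03,1],
    [0,0,-0.108,0.3,-0.345,-0.03,1],
    [0,0,-0.108,0.3,-0.345,-0.03,1],
    [0,0,0,0.08,-0.09,0,1],
    [0,0,0,0,0,0,1]
  ],
  "force": 40
}}

```text
time: 2.05
position: [684.6, 40.3, 187.3]
eef_rot: [0.001, 0.753, -0.658, -0.0]
contact_force: [-0.8, 0.1, -0.8]
gripper_width: -0.002
```

Emit:
{"method": "jog_arm", "body": {
  "deltas": [
    [0,0,0,0,0,-0.12,1],
    [0,0,0,0,0,-0.12,1],
    [0,0,0,0,0,-0.04,1],
    [0,0,0,0,0,-0.03,1],
    [0,0,0,0,0,-0.03,1],
    [0,0,0,0,0,-0.03,1],
    [0,0,0,0,0,-0.03,1],
    [0,0,0,0,0,-0.03,1],
    [0,0,0,0,0,-0.03,1],
    [0,0,0,0,0,-0.03,1],
    [0,0,0,0,0,-0.03,1],
    [0,0,0,0,0,0,1]
  ]
}}

```text
time: 3.55
position: [684.5, 41.3, 127.9]
eef_rot: [-0.001, 0.754, -0.657, 0.001]
contact_force: [-4.8, 1.9, 8.2]
gripper_width: 0.001
```

Emit:
{"method": "jog_arm", "body": {
  "deltas": [
    [0,0,0,0,0,-0.025,1],
    [0,0,0,0,0,-0.025,1],
    [0,0,0,0,0,-0.025,1],
    [0,0,0,0,0,-0.025,1],
    [0,0,0,0,0,-0.01,1],
    [0,0,0,0,0,0,1]
  ]
}}

```text
time: 4.3
position: [684.8, 41.3, 118.1]
eef_rot: [-0.001, 0.754, -0.657, 0.002]
contact_force: [-11.0, 3.3, 17.8]
gripper_width: -0.0
```

The force jumped to 18 N at z 118, so the plunger is on its stop. Now I let it rise.

Emit:
{"method": "jog_arm", "body": {
  "deltas": [
    [0,0,0,0,0,0.06,1],
    [0,0,0,0,0,0.06,1],
    [0,0,0,0,0,0.06,1],
    [0,0,0,0,0,0.06,1],
    [0,0,0,0,0,0.06,1],
    [0,0,0,0,0,0.06,1],
    [0,0,0,0,0,0.2,1],
    [0,0,0,-0.2,-0.4,0.2,0.3],
    [0,0,0,-0.2,-0.4,0,0.3],
    [0,0,0,-0.3,-0.3,0,0.3],
    [0,0,0,-0.3,0,0,0.3],
    [0,0,0,0,0,0,0.3]
  ]
}}

```text
time: 5.8
position: [563.1, -91.9, 204.3]
eef_rot: [-0.0, 0.753, -0.658, 0.0]
contact_force: [-0.4, -0.4, 0.1]
gripper_width: 0.352
```

```bash
python3 - <<'E'
from m import *
s=get_state(); print(s["position"],s["gripper_width"],s["contact_force"])
p=ct["pixels"].astype(int)
save(ct,"top2.png",(180,120,420,290),3.2)
save(cs,"side2.png",(220,160,420,300),3.5)
E
```

```text
[564.55398227 -91.15123434 203.73318924] 0.3497943402877064 [0.50901098 0.22714164 0.81933101]
```

View pics/top2.png

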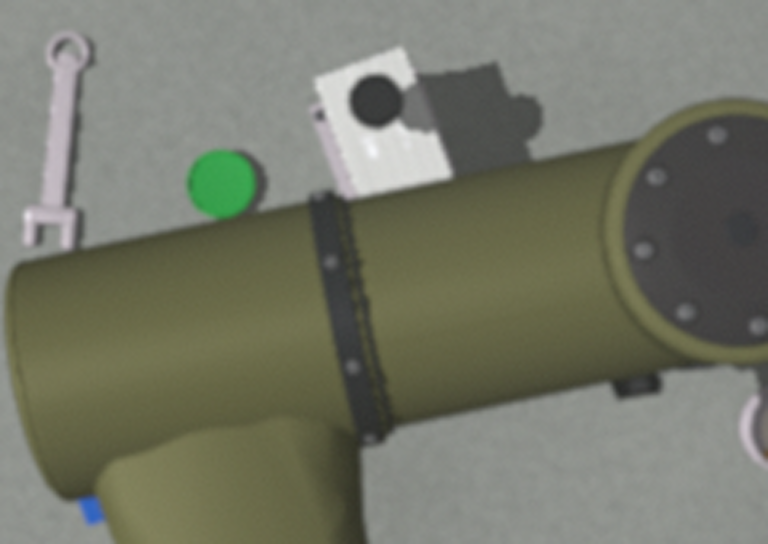

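View pics/side2.png

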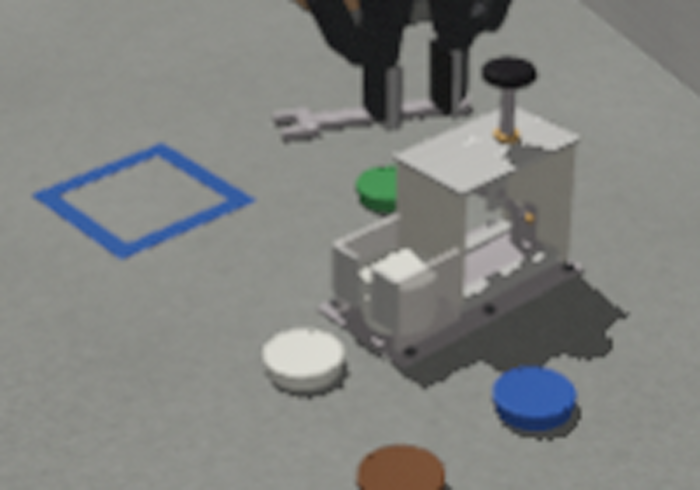

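The plunger is up and one dish lies on the bench in front of the slot, at about (307,261) in the side picture. The stack is still in the magazine. I measure the dish with the side and wrist cameras.

```bash
python3 - <<'E'
from m import *
s=get_state(); cw=camera("wrist"); Mw=T(cw,s)
p=cs["pixels"].astype(int); 
k,st,mm=blob((p.min(2)>150)&(p.max(2)-p.min(2)<45),(290,245,325,275)); print(k,st)
top,_,m2=blob((p.min(2)>185)&(p.max(2)-p.min(2)<45),(290,245,325,275)); print(top,_, plane(cs,top,12,Ms), plane(cs,k,8,Ms))
e=np.array([k]); pr=proj(cw,[plane(cs,top,12,Ms)[0],[594,7.5,39],[480,223.5,0]],Mw); print("wrist pred",pr)
save(cw,"w3.png")
E
```

```text
[306.05797101 260.10144928] [295 253  24  15 276]
[306.14666667 260.28      ] [296 254  22  13 225] [[520.2869389 -17.3777545  12.       ]] [[522.06280501 -11.44798658   8.        ]]
wrist pred [[350.03679476 241.10350206]
 [278.08395224 265.16078725]
 [348.75253234 396.90092794]]
```

View pics/w3.png

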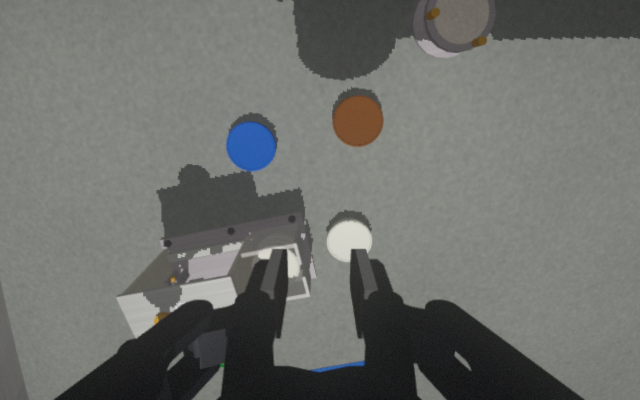

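The wrist camera sees the dish at (350,238), against (350,241) predicted from the side view, so they agree. The dish is at about (520,-18) and the way to the square is clear. I place the half-shut fingers behind it, on the -y side.

Emit:
{"method": "jog_arm", "body": {
  "deltas": [
    [0,0,0,-0.075,0.052,-0.38,0.3],
    [0,0,0,-0.075,0.052,-0.38,0.3],
    [0,0,0,-0.075,0.052,-0.38,0.3],
    [0,0,0,-0.075,0.052,-0.38,0.3],
    [0,0,0,0,0,-0.07,0.3],
    [0,0,0,0,0,-0.05,0.3],
    [0,0,0,0,0,0,0.3],
    [0,0,0,0,0,0,0.3]
  ]
}}

```text
time: 7.05
position: [529.7, -66.1, 8.4]
eef_rot: [-0.001, 0.754, -0.657, 0.001]
contact_force: [0.8, -0.0, -0.3]
gripper_width: 0.35
```

```bash
python3 - <<'E'
from m import *
s=get_state(); print(s["position"],s["gripper_width"],s["contact_force"])
save(cs,"side4.png",(240,180,400,310),4.5)
E
```

```text
[529.23428563 -66.02790136   7.95911833] 0.34901834419537275 [ 0.27526238 -0.46680317 -0.33501048]
```

View pics/side4.png

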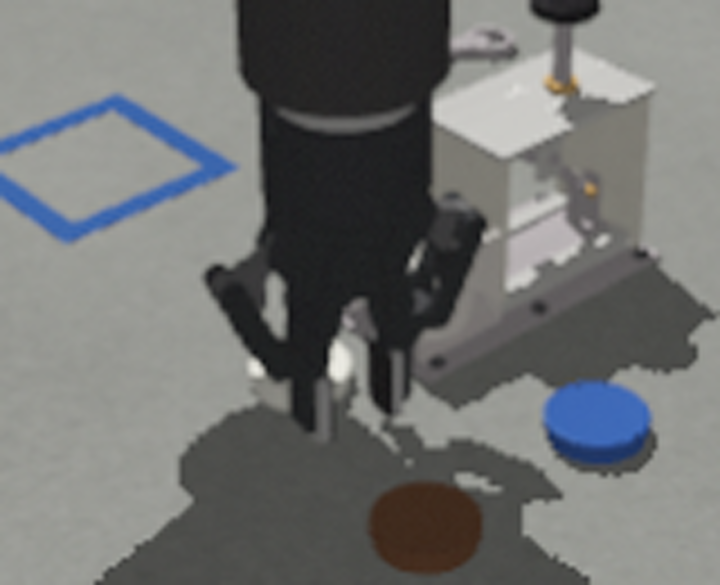

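The fingers are behind the dish, on its near side, and clear of the dispenser. I lower 4 mm and push slowly.

Emit:
{"method": "jog_arm", "body": {
  "deltas": [
    [0,0,0,0,0,-0.033,0.3],
    [0,0,0,-0.008,0.05,0,0.3],
    [0,0,0,-0.013,0.07,0,0.3],
    [0,0,0,-0.02,0.1,0,0.3],
    [0,0,0,-0.02,0.1,0,0.3],
    [0,0,0,-0.02,0.1,0,0.3],
    [0,0,0,-0.02,0.1,0,0.3],
    [0,0,0,-0.02,0.1,0,0.3],
    [0,0,0,-0.02,0.1,0,0.3],
    [0,0,0,-0.02,0.1,0,0.3],
    [0,0,0,-0.016,0.1,0,0.3],
    [0,0,0,-0.016,0.1,0,0.3],
    [0,0,0,-0.016,0.1,0,0.3],
    [0,0,0,-0.016,0.1,0,0.3],
    [0,0,0,-0.016,0.1,0,0.3],
    [0,0,0,-0.016,0.1,0,0.3],
    [0,0,0,-0.016,0.1,0,0.3],
    [0,0,0,-0.016,0.1,0,0.3],
    [0,0,0,-0.01,0.05,0,0.3],
    [0,0,0,0,0,0,0.3]
  ]
}}

```text
time: 9.65
position: [492.5, 134.8, 2.9]
eef_rot: [0.0, 0.754, -0.657, -0.0]
contact_force: [-0.3, -0.3, 0.0]
gripper_width: 0.351
```

```bash
cat > d.py <<'E'
from m import *
s=get_state(); print(s["position"],s["gripper_width"],s["contact_force"])
print(proj(cs,[[485,190,12],[480,223.5,12]],Ms))
p=cs["pixels"].astype(int); k,st,mm=blob((p.min(2)>140)&(p.max(2)-p.min(2)<45),(230,190,325,260)); print(k,st,plane(cs,k,9,Ms))
E
python3 - <<'E'
from d import *
save(cs,"side5.png",(210,170,370,290),4.5)
E
```

```text
[492.56819993 134.30388224   2.84036323] 0.35216987078862666 [-0.37317892 -0.22577298 -0.26646682]
[[265.50227061 218.12866653]
 [260.22096028 212.31014293]]
[307.59198692 214.57808667] [ 285  190   40   51 1223] [[590.90871953 171.56525795   9.        ]]
```

View pics/side5.png

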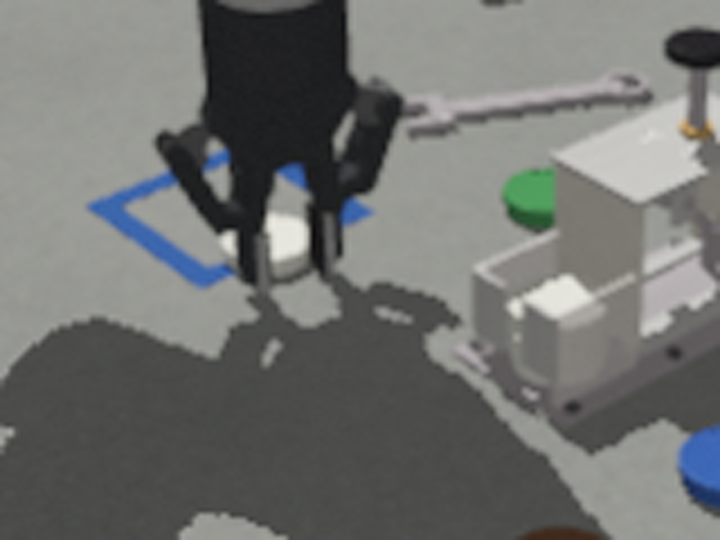

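The dish is seated between the two tips and entering the square. The remaining push is about (-7, +58).

Emit:
{"method": "jog_arm", "body": {
  "deltas": [
    [0,0,0,-0.008,0.05,0,0.3],
    [0,0,0,-0.012,0.1,0,0.3],
    [0,0,0,-0.012,0.1,0,0.3],
    [0,0,0,-0.012,0.1,0,0.3],
    [0,0,0,-0.008,0.06,0,0.3],
    [0,0,0,-0.005,0.04,0,0.3],
    [0,0,0,-0.004,0.03,0,0.3],
    [0,0,0,0,0,0,0.3],
    [0,0,0,0.005,-0.05,0,0.3],
    [0,0,0,0.01,-0.15,0,0.3],
    [0,0,0,0,-0.1,0.3,0.3],
    [0,0,0,0,-0.3,0.45,0.3],
    [0,0,0,0,-0.45,0.3,0.3],
    [0,0,0,0,-0.5,0,0.3],
    [0,0,0,0,-0.5,0,0.3],
    [0,0,0,0,-0.5,0,0.3],
    [0,0,0,0,-0.3,0,0.3],
    [0,0,0,0,0,0,0.3]
  ]
}}

```text
time: 12.0
position: [485.9, -149.9, 125.4]
eef_rot: [0.0, 0.752, -0.659, -0.0]
contact_force: [0.1, 0.9, -0.7]
gripper_width: 0.352
```

```bash
python3 - <<'E'
from m import *
s=get_state(); print(s["position"],s["contact_force"])
for c,M,b in((ct,Mt,(195,220,250,282)),(cs,Ms,(232,200,292,234))):
    p=c["pixels"].astype(int); k,st,mm=blob((p.min(2)>160)&(p.max(2)-p.min(2)<45),b); q=plane(c,k,11,M)[0,:2]
    a=np.radians(20.2); e=q-[480.2,223.5]; print(k,st,q,"in square",e@[np.cos(a),np.sin(a)],e@[-np.sin(a),np.cos(a)])
im=np.vstack([cv2.resize(ct["pixels"][130:290,180:360],(540,480))])
im=np.hstack([im[:, :400],cv2.resize(cs["pixels"][170:290,225:325],(400,480))]); cv2.imwrite("pics/end.png",im[...,::-1])
E
```

```text
[ 486.44149189 -147.62687802  125.41798556] [ 0.25092662 -0.95557615  0.31343283]
[220.31265509 250.80397022] [210 240  22  23 403] [480.54404485 223.46309907] in square 0.31014187166386026 -0.15342933017719151
[260.11875 212.1    ] [250 207  21  11 160] [480.39463904 226.36155418] in square 1.170756882452172 2.6183401260715664
```

View pics/end.png

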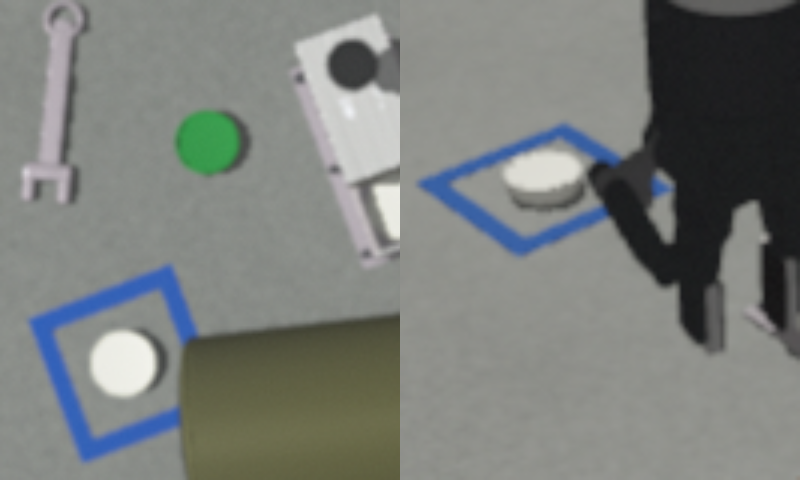

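Both views show the dish lying flat and centred in the square, within about 3 mm. The robot is clear, so I hand in.

```bash
python3 -c "from station import finish_job; print(finish_job())"
```

```text
the job is handed in; nothing more can be done
None
```

I pressed the plunger once to its stop and let it come back up. It reached 118 mm, where the force jumped to 18 N. One dish came out, and I pushed it along the bench with the half-shut fingertips into the taped square. I handed in at about 12 s; no verdict was reported.

- **Dish position:** it lies flat, 0.3 mm from the square's centre by the top camera. The side camera gives 1.2 mm and 2.6 mm off along the two sides. The views differ by about 3 mm, close to the calibration error and well inside the 22 mm limit.
- **Dispenser:** after the press, the side picture showed the plunger up and the other dishes in the magazine. I judged this by eye and did not measure the heights of those three dishes.
- **Other objects:** the arm's path stayed clear of the filter holder, bottle and wrench. I saw the wrench in place in the last picture, but did not re-measure any of the three at the end.
- **Robot:** clear of everything at the end, with the force reading near zero.

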